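# Walk a plaster mould round against the bench fence

## Robot

A 6-joint arm with a two-finger parallel gripper is mounted at the origin on the work surface. World frame = base frame: x ahead of the robot, y to its left, z up, the work surface at z = 0. Lengths are in m, angles in rad, forces in N, time in s.
With the tool pointing down it reaches from about 0.35 to 0.975 m from the base axis. Payload 4.9 kg.
Tool frame: the origin (TCP) lies at the very end of the fingers, on their centre line; the grasp point (between the pads) lies 19 mm behind it; z points along the fingers, y is the line along which they close (so a half turn about z gives the same grasp; the last joint's range is limited). The gripper opens to 85 mm and grips with 20 to 120 N. Pads are 22 mm wide; open, the fingers measure 114 mm over their backs; the gripper's body (76 mm by 85 mm) begins 54 mm behind the grasp point. The pads swing forward as they close: fully open they stand 13 mm farther back than shut.
Start: joints at [-1.403, 0.053, 1.613, -0, 1.476, -0.119], TCP at [0.177, -0.599, 0.231] pointing down, gripper open.
Joint ranges: [-3.01, 3.01], [-1.01, 2.22], [0.06, 2.58], [-1.02, 4.17], [0.09, 2.62], [-3.14, 3.14]. Speed limits (rad/s): [2.57, 2.57, 3.14, 3.14, 3.14, 3.14].

## Interface

Orientations are given as a unit quaternion [w, x, y, z].
In Python, from station import robot gives the robot as it stands.
- The arm moves only by the tool step_arm, never from a script. Its argument "rows" is one flat list of numbers, 5 for each row, row after row: the shift along the world's x, y, z in units of 0.5 m (1.0 is 0.5 m), then the turn about the world's z in units of 0.1 rad (1.0 is 0.1 rad), then the closure, from 0 (fully open) to 1 (shut). In form: [tx, ty, tz, spin, fingers, tx, ty, tz, spin, fingers, ...]. A call has 1 to 20 rows; each row shifts and turns the commanded pose from where the row before left it; what a row does not reach is not made up. A row lasts 1/12 s, in which the tool goes at most 41.7 mm and 7.16 degrees, less where a joint would pass 70% of its speed; a pose out of reach is approached as far as the arm can. A call with a number of a shift or a turn outside -1 to 1 is refused whole. A call with a gripper value outside its range is refused whole. The fingers move at their own pace and stop on an object; "force" is the grip in N (left out, the last holds). Time passes only in rows, so rows that do not move let the fingers close. It gives the time, the measured TCP pose, the force, the opening and the grip force at its end, in the units of the state.
- robot.get_obs(): the state, without advancing time (a new reading comes with each control period).
- robot.capture(name): name is "scene" or "top" or "wrist"; returns the picture (420x560x3 uint8, red, green, blue); there is no depth.
- robot.camera_model(name): a dict with "mtx" (3x3 intrinsics, pixels), "dist_coeffs" ([k1, k2, p1, p2, k3] as OpenCV has them; the pictures are not rectified), "R" (3x3) and "t" (3): a world point X has camera coordinates R X + t. Camera axes: x right, y down, z forward; pixel columns grow to the right and rows downward; lengths in m; the calibration is good to about 2 mm. A picture is of the moment at which its call begins: read the wrist's pose just before it. camera_model takes no time and is no camera call; for the wrist camera it gives the pose at the moment of the call.
- robot.finish_job(): hands the job in; it is judged then, once.
The state is a dict: "time": time; "qpos": joint angles; "qd": joint speeds; "effort": joint torques, N m; "ee_pos": TCP position; "ee_rot": TCP orientation; "ft_force": force on the tool from outside, world axes, zero at the start; "torque": the same for the moment, N m; "grip_width": opening from 0.0 (shut) to 1.0 (fully open); "finger_force": force on a finger pad.
Only numpy, scipy, OpenCV 4.12 (cv2) and the standard library are available. Lean on these libraries where they do the work, as an engineer would, in place of code of your own. Each camera call takes 0.05 s, during which the arm holds its last target. There are 200 camera calls.

## Task

The heavy plaster half-mould has been left askew on the potters' bench. Without gripping, lifting or tipping it, and without putting a finger on the delicate moulded hollow, nudge it round with gentle pushes on one corner and then another until its closed back face lies flush along the wooden fence, its open mouth looking away from the fence. Leave the other things on the bench as they stand.

Things in the scene. Friction and masses are not known exactly. Their poses are not given: they have to be found in the camera images.
- mould: heavy (1.2 to 1.9 kg) off-white plaster block lying hollow side up: 116 mm deep (x), 170 wide (y), 60 high. Origin: centre of its underside, at z = 0. +x points out of the plain closed back face (x = +58 mm), -x out of the mouth face (x = -58); plain sides at y = +-85. It slides under a push of 5 to 14 N and stops when the push stops; pushed near one end of a face it turns about the other end
- mouth (a point): middle of the mouth face, at mould x = -58, y = 0 mm, height 30: the hollow opens here as a half-round notch in the top edge, 68 mm wide and 34 deep. Solid plaster to push on: 51 mm wide on either side of the notch, full height, and 26 mm high beneath it
- hollow: the moulded inner surface of the block (same origin and axes as the mould): half a beaker lying along x, a trough of radius 34 mm about an axis in the block's top plane, from 6 mm inside the mouth face to an end wall 26 mm before the back face. Not to be touched. Three shallow round key sockets mark the flat top beside it
- back_left (a point): left end of the mould's back face: the vertical edge at mould x = +58, y = +85 mm, half-way up (30 mm)
- back_right (a point): right end of the mould's back face: the vertical edge at mould x = +58, y = -85 mm, half-way up (30 mm)
- fence: wooden batten screwed to the bench beyond the mould: 420 mm long (y), 45 thick (x), 34 high. Origin: bench top, middle of the working face, which looks at the robot and is its plane x = 0; x points into the wood. Wanted: mould axes parallel to these, same way round, mould origin at x = -58 mm. The mould starts turned 0.5 to 1.2 rad anticlockwise of that, centre 130 to 165 mm before the face
- beaker: bystander: white fired beaker with a scalloped rim, standing open end up, 78 mm across, 108 mm high. Origin at the centre of its underside
- tub: bystander: empty clear plastic tub, 112 mm across the rim, 100 mm high. Origin at the centre of its underside
- glaze_jar: bystander: grey closed jar, 64 mm across, 85 mm high. Origin at the centre of its underside
- brush: bystander: paint brush with a wooden handle, 190 mm long, lying on the bench. Its x runs along the handle
Not all that is in view belongs to the job. Of the things like the mould, leave any that is orange or pink; of the rest the smaller one is meant.

How it is judged:
At the end, for the whole second after the job is handed in: The mould lies flat and at rest with both ends of its closed back face within 4 mm of the fence's working face, the whole back within the fence's length, the mouth away from the fence (x of back_left in the frame of fence between -0.004 and 0.004 m and x of back_right in the frame of fence between -0.004 and 0.004 m and y of back_left in the frame of fence below 0.21 m and y of back_right in the frame of fence above -0.21 m and x of mould in the frame of fence below -0.05 m and angle between mould's own z axis and vertical below 0.03 rad and linear speed of mould below 0.01 m/s); the robot touches nothing.
It fails at once if the mould is lifted off the bench (more than 6 mm) (height (world z) of mould above 0.006 m).
It fails at once if the mould is tipped (more than about 4 degrees) (angle between mould's own z axis and vertical above 0.07 rad).
It fails at once if a finger touches the moulded hollow (contact force between the fingers and hollow above 0.5 N).
It fails at once if the mould is knocked or flung (faster than 0.35 m/s) rather than pushed (linear speed of mould above 0.35 m/s).
It fails at once if the beaker, tub, glaze jar or brush is moved (more than 15 mm) (distance of any of beaker, tub, glaze_jar, brush from where it was at the start of the episode above 0.015 m).
It also fails if it takes over 61 s, if anything falls off the work surface, if the arm or the gripper's body presses on something with over 40 N, if the wrist force passes 120 N, or if a joint passes its speed limit or range.

## Working session

There is one attempt and no reset: what is moved stays moved. The work goes in short steps, Python scripts to look and compute and a tool call to move; the robot and the scene stay as the last step left them, time stands still between calls to the robot, and variables do not carry over. Pictures are saved under pics/ and viewed, at most 10 in all, crops included, and the job is handed in when it is done.

Besides the shell and the picture viewer there is one more tool, called after "Request:" as a command line: name --argument value ..., lists and objects as JSON in quotes. step_arm: Moves the arm, as the interface text tells. Shifts and turns lie within -1 to 1; 1 stands for 0.5 m of shift or 0.1 rad of turn. Its arguments: {"type":"object","properties":{"rows":{"type":"array"},"force":{"type":"number"}},"required":["rows"]}

```bash
mkdir -p pics
cat > h.py <<'E'
import numpy as np, cv2
from station import robot
def ray(cam,px,z):
    m=robot.camera_model(cam) if isinstance(cam,str) else cam
    K=np.array(m["mtx"]);R=np.array(m["R"]);t=np.array(m["t"])
    p=cv2.undistortPoints(np.array(px,float).reshape(-1,1,2),K,np.array(m["dist_coeffs"])).reshape(-1,2)
    d=np.c_[p,np.ones(len(p))]@R; c=-R.T@t
    return c+d*((z-c[2])/d[:,2])[:,None]
def proj(cam,X):
    m=robot.camera_model(cam)
    R=np.array(m["R"]);return cv2.projectPoints(np.array(X,float).reshape(-1,3),cv2.Rodrigues(R)[0],np.array(m["t"]),np.array(m["mtx"]),np.array(m["dist_coeffs"]))[0].reshape(-1,2)
def snap(cam,name):
    im=cv2.cvtColor(robot.capture(cam),cv2.COLOR_RGB2BGR); cv2.imwrite(f"pics/{name}.png",im); return im
E
python3 - <<'E'
from h import *
for c in("top","scene"):
    snap(c,c+"0"); m=robot.camera_model(c); print(c,-np.array(m["R"]).T@m["t"])
E
```

```text
top [0.3530412  0.06840602 1.55815105]
scene [1.62143333 0.13020743 0.89530129]
```

View pics/top0.png

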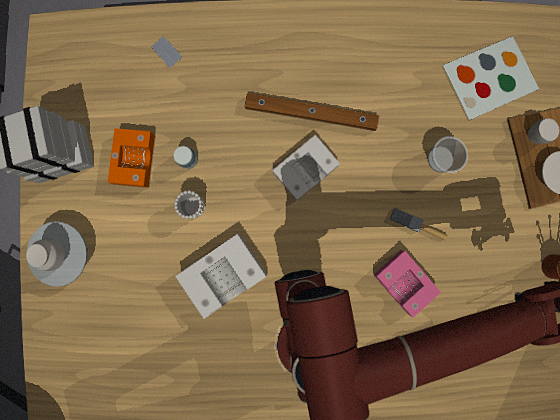

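View pics/scene0.png

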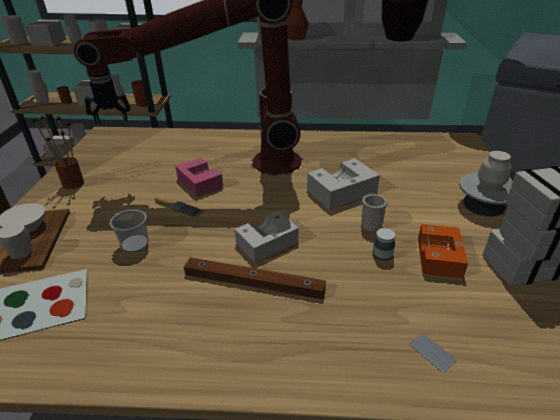

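The top view shows the smaller white mould at (307,165), partly in the arm's shadow, and the fence from (247,98) to (377,122). The larger white block at (222,277) is a decoy. Tub is at (447,155), brush at (417,222), jar at (185,155) and beaker at (190,205).

Run:
```python
from h import *
im=cv2.imread("pics/top0.png")
c=im[80:210,235:395]; cv2.imwrite("pics/crop0.png",cv2.resize(c,(800,650)[:2],interpolation=cv2.INTER_CUBIC)[:600])
for n,p,z in [("fence",[(247,98),(377,122)],.034),("tub",[(447,155)],.05),("brush",[(390,213),(446,237)],.01),("jar",[(185,155)],.085),("beak",[(190,205)],.1)]: print(n,ray("top",p,z).round(3))
```

```text
fence [[ 0.773  0.183  0.034]
 [ 0.689 -0.221  0.034]]
tub [[ 0.58  -0.435  0.05 ]]
brush [[ 0.405 -0.257  0.01 ]
 [ 0.326 -0.434  0.01 ]]
jar [[0.59  0.368 0.085]]
beak [[0.438 0.351 0.1  ]]
```

View pics/crop0.png

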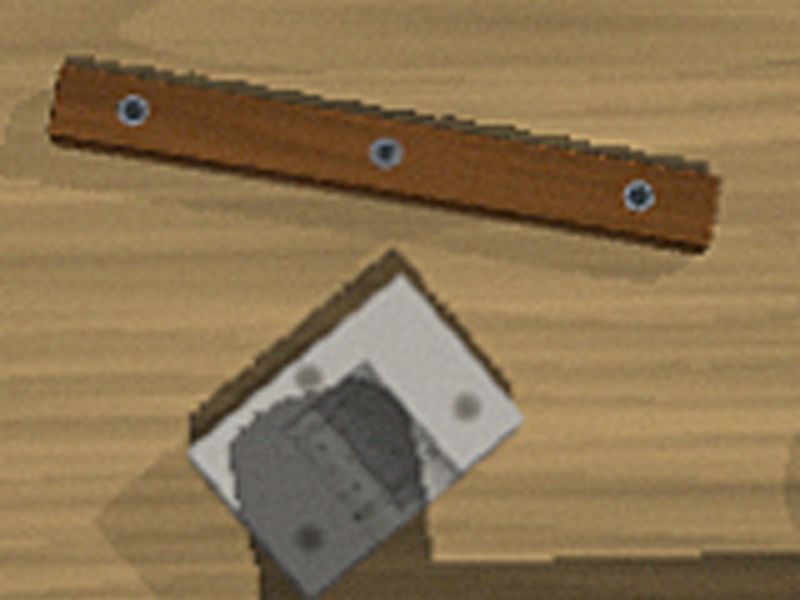

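```bash
cat >> h.py <<'E'
def pose_from_corners(bl,br,fl,fr):
    # world xy of back_left, back_right, front_left, front_right
    c=(bl+br+fl+fr)/4; v=(bl-br)+(fl-fr); a=np.arctan2(-v[0],v[1]); return c,a
E
python3 - <<'E'
from h import *
T=lambda p:(np.array(p,float)+.5)/5-.5+[235,80]
s=ray("top",T([(133,110),(386,153),(640,195)]),.034)[:,:2]; print(s)
v=s[0]-s[2]; th=np.arctan2(-v[0],v[1]); ex=np.array([np.cos(th),np.sin(th)]); ey=np.array([-ex[1],ex[0]])
F=s.mean(0)-.0225*ex; print("fence",F,th)
e=ray("top",T([(50,135),(700,243)]),.034)[:,:2]; print("edge in fence",(e-F)@np.c_[ex,ey])
q=ray("top",T([(190,452),(402,278),(312,598),(523,420)]),.06)[:,:2]; print(q)
print("sides",np.linalg.norm(q[0]-q[1]),np.linalg.norm(q[2]-q[3]),np.linalg.norm(q[0]-q[2]),np.linalg.norm(q[1]-q[3]))
c,a=pose_from_corners(*q); print("mould",c,a,"rel",a-th,(c-F)@np.c_[ex,ey])
m=np.array([np.cos(a),np.sin(a)]);n=np.array([-m[1],m[0]])
print("push pt at x=-58-35,y=65:",c-.093*m+.065*n, "dir",m)
print(robot.get_obs()["ee_rot"],robot.get_obs()["ee_pos"])
E
```

```text
[[ 0.76043826  0.13885813]
 [ 0.72972009 -0.01821658]
 [ 0.70069832 -0.17616556]]
fence [ 0.70817954 -0.0143159 ] -0.18741093802515224
edge in fence [[-0.00134266  0.20860218]
 [-0.00077007 -0.20209726]]
[[ 0.54125478  0.1064516 ]
 [ 0.64534497 -0.02444852]
 [ 0.45131121  0.03468091]
 [ 0.55681338 -0.09564027]]
sides 0.16724117433981023 0.16767324368543388 0.11506901032316179 0.11360505484178118
mould [0.54868109 0.00526093] 0.6761756413807845 rel 0.8635865794059367 [-0.16035309 -0.01048304]
push pt at x=-58-35,y=65: [ 0.43546576 -0.00224168] dir [0.77997176 0.62581472]
[-9.39008036e-04  9.89734699e-01  1.42913760e-01 -1.16933359e-05] [ 0.17672206 -0.59890411  0.23016229]
```

Request:
step_arm --rows '[0.033,0.0605,0,0.216,0,0.033,0.0605,0,0.216,0,0.033,0.0605,0,0.216,0,0.033,0.0605,0,0.216,0,0.033,0.0605,0,0.216,0,0.033,0.0605,0,0.216,0,0.033,0.0605,0,0.216,0,0.033,0.0605,0,0.216,0,0.033,0.0605,0,0.216,0,0.033,0.0605,0,0.216,0,0.033,0.0605,0,0.216,0,0.033,0.0605,0,0.216,0,0.033,0.0605,0,0.216,0,0.033,0.0605,0,0.216,0,0.033,0.0605,0,0.216,0,0.033,0.0605,0,0.216,0,0.033,0.0605,0,0.216,0,0.033,0.0605,0,0.216,0]'

```text
time: 1.6
ee_pos: [0.474, -0.0532, 0.2309]
ee_rot: [-0.0, 0.943, 0.332, -0.0]
ft_force: [1.0, -0.9, -0.3]
grip_width: 1.001
finger_force: 0.0
```

Request:
step_arm --rows '[0,0,-0.04,0,0,0,0,-0.04,0,0,0,0,-0.04,0,0,0,0,-0.04,0,0,0,0,-0.04,0,0,0,0,-0.04,0,0,0,0,-0.04,0,0,0,0,-0.04,0,0,0,0,-0.04,0,0,0,0,-0.04,0,0,0,0,-0.04,0,0,0,0,0,0,0]'

```text
time: 2.6
ee_pos: [0.4698, -0.0539, 0.0068]
ee_rot: [-0.003, 0.943, 0.331, -0.004]
ft_force: [-0.8, -1.0, -0.2]
grip_width: 1.004
finger_force: 0.0
```

Run:
```python
from h import *
snap("wrist","w1")
```

```text
(no output)
```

View pics/w1.png

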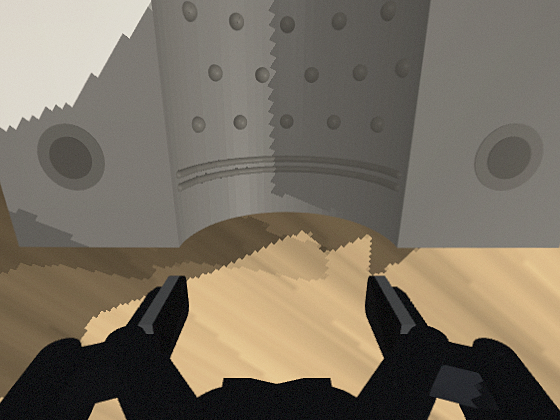

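The wrist view shows the mouth edge level at row 247, with the notch from column 180 to 400. The fingers stand square before it.

Run:
```python
from h import *
q=ray("wrist",[(20,247),(180,247),(400,247),(540,247)],.06)[:,:2]; print(q)
v=q[0]-q[3]; a=np.arctan2(-v[0],v[1]);m=np.array([np.cos(a),np.sin(a)])
mid=(q[1]+q[2])/2; o=robot.get_obs()["ee_pos"][:2]
c=mid+.058*m; print("yaw",a,"width",np.linalg.norm(q[1]-q[2]),"centre",c,"tool->face",(mid-o)@m)
F=np.array([.7082,-.0143]);th=-.187;ex=np.array([np.cos(th),np.sin(th)]);E=np.c_[ex,[-ex[1],ex[0]]]
print("in fence",(c-F)@E)
# arc plan: tool pos relative to mould x=-.069,y=0 ; COR mould y=-.09
n=np.array([-m[1],m[0]]); R=c-.09*n
N=22; d=(th-a)/N; p=c-.069*m; print("start",p-o, d)
for k in range(N+1):
    f=d*k; M=np.array([[np.cos(f),-np.sin(f)],[np.sin(f),np.cos(f)]]); P=R+M@(p-R)
    if k: print(k,((P-last)/.5).round(4))
    last=P
print(last,R+M@(c-R),(R+M@(c-R)-F)@E)
```

```text
[[ 0.4526758   0.03639862]
 [ 0.48533246 -0.00406961]
 [ 0.52926005 -0.05873812]
 [ 0.55744153 -0.09395383]]
yaw 0.6769998010584126 width 0.07013043699562421 centre [0.55250468 0.00493066] tool->face 0.04242328670646429
in fence [-0.1565562  -0.01005023]
start [0.02749181 0.01595422] -0.039272718229927846
1 [0.0023 0.0086]
2 [0.0026 0.0085]
3 [0.003  0.0084]
4 [0.0033 0.0083]
5 [0.0036 0.0081]
6 [0.0039 0.008 ]
7 [0.0042 0.0078]
8 [0.0045 0.0077]
9 [0.0048 0.0075]
10 [0.0051 0.0073]
11 [0.0054 0.0071]
12 [0.0057 0.0069]
13 [0.0059 0.0066]
14 [0.0062 0.0064]
15 [0.0064 0.0061]
16 [0.0067 0.0059]
17 [0.0069 0.0056]
18 [0.0071 0.0053]
19 [0.0073 0.0051]
20 [0.0075 0.0048]
21 [0.0077 0.0045]
22 [0.0079 0.0042]
[0.55782085 0.03603855] [0.62561793 0.02321062] [-0.08811605  0.02150368]
```

Request:
step_arm --rows '[0.0092,0.0054,0.002,0,0,0.0092,0.0054,0,0,0,0.0092,0.0054,0,0,0,0.0092,0.0054,0,0,0,0.0092,0.0054,0,0,0,0.0092,0.0054,0,0,0,0.004,0.003,0,0,0,0.004,0.003,0,0,0]'

```text
time: 3.32
ee_pos: [0.5035, -0.0377, 0.0131]
ee_rot: [0.001, 0.943, 0.333, -0.004]
ft_force: [-15.9, -10.0, 13.5]
grip_width: 0.998
finger_force: 9.1
```

Request:
step_arm --rows '[0.0023,0.0086,0,-0.39,0,0.0026,0.0085,0,-0.39,0,0.003,0.0084,0,-0.39,0,0.0033,0.0083,0,-0.39,0,0.0036,0.0081,0,-0.39,0,0.0039,0.008,0,-0.39,0,0.0042,0.0078,0,-0.39,0,0.0045,0.0077,0,-0.39,0]'

```text
time: 3.98
ee_pos: [0.5161, -0.0042, 0.013]
ee_rot: [0.001, 0.983, 0.182, -0.005]
ft_force: [-17.9, -7.8, 13.7]
grip_width: 0.998
finger_force: 9.3
```

Run:
```python
from h import *
snap("wrist","w2")
```

```text
(no output)
```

View pics/w2.png

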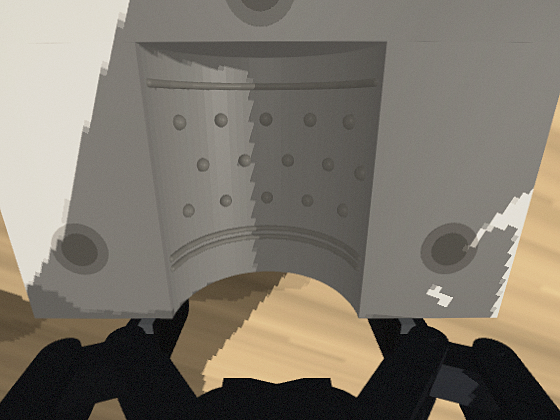

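The wrist view shows both fingers flat on the mouth face either side of the notch. The edge is level at row 318, so the mould is following the turn.

Request:
step_arm --rows '[0.0048,0.0075,0,-0.39,0,0.0051,0.0073,0,-0.39,0,0.0054,0.0071,0,-0.39,0,0.0057,0.0069,0,-0.39,0,0.0059,0.0066,0,-0.39,0,0.0062,0.0064,0,-0.39,0,0.0064,0.0061,0,-0.39,0,0.0067,0.0059,0,-0.39,0,0.0069,0.0056,0,-0.39,0,0.0071,0.0053,0,-0.39,0,0.0073,0.0051,0,-0.39,0,0.0075,0.0048,0,-0.39,0,0.0077,0.0045,0,-0.39,0,0.0079,0.0042,0,-0.39,0]'

```text
time: 5.2
ee_pos: [0.5606, 0.0401, 0.0121]
ee_rot: [-0.0, 0.996, -0.091, -0.006]
ft_force: [-16.6, 1.8, 13.6]
grip_width: 1.001
finger_force: 8.5
```

Run:
```python
from h import *
snap("wrist","w3")
```

```text
(no output)
```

View pics/w3.png

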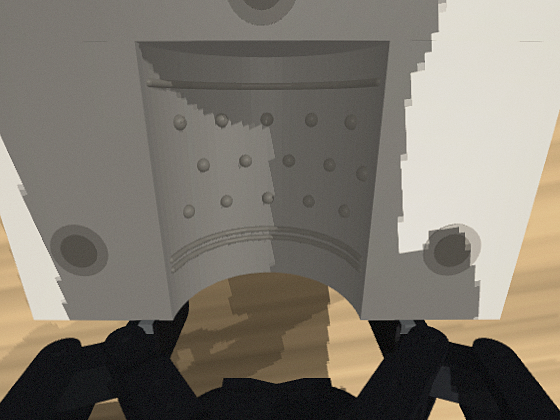

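The mouth edge is level at row 320, and the tool yaw (-0.18) matches the fence's. Now I push straight toward the fence.

Request:
step_arm --rows '[0.0079,-0.0015,0,0,0,0.0079,-0.0015,0,0,0,0.0079,-0.0015,0,0,0,0.0079,-0.0015,0,0,0,0.0079,-0.0015,0,0,0,0.0079,-0.0015,0,0,0,0.004,-0.0007,0,0,0,0.002,-0.0004,0,0,0]'

```text
time: 5.92
ee_pos: [0.5872, 0.035, 0.0116]
ee_rot: [-0.0, 0.996, -0.091, -0.006]
ft_force: [-17.0, 3.7, 12.6]
grip_width: 1.001
finger_force: 8.7
```

Request:
step_arm --rows '[0.002,-0.0004,0,0,0,0.002,-0.0004,0,0,0,0.002,-0.0004,0,0,0]'

```text
time: 6.17
ee_pos: [0.5877, 0.0349, 0.0117]
ee_rot: [-0.0, 0.996, -0.091, -0.009]
ft_force: [-29.0, 4.7, 23.4]
grip_width: 1.0
finger_force: 14.8
```

Force rose from 17 to 29 N with the tool stalled, so the back is on the fence. I'll check for a gap.

Request:
step_arm --rows '[0.002,-0.0004,0,0,0,0.002,-0.0004,0,0,0]'

```text
time: 6.33
ee_pos: [0.5875, 0.0349, 0.0117]
ee_rot: [-0.001, 0.996, -0.091, -0.012]
ft_force: [-38.0, 5.6, 28.9]
grip_width: 1.001
finger_force: 19.3
```

Request:
step_arm --rows '[-0.01,0.002,0,0,0,-0.02,0.004,0,0,0,-0.04,0.008,0,0,0,-0.05,0.01,0,0,0,-0.04,0.008,0.04,0,0,0,0,0.06,0,0,0,0,0.08,0,0,0,0,0.08,0,0,0,0,0.08,0,0,-0.04,0,0.06,0,0,-0.08,0,0,0,0,-0.05,0,0,0,0,0,0,0,0,0]'

```text
time: 7.42
ee_pos: [0.4285, 0.0489, 0.2128]
ee_rot: [0.0, 0.996, -0.091, 0.001]
ft_force: [0.2, -0.8, -1.0]
grip_width: 1.002
finger_force: 0.0
```

Run:
```python
from h import *
t=snap("top","top1"); s=snap("scene","scene1")
a=cv2.resize(t[80:200,240:390],(600,480),interpolation=cv2.INTER_CUBIC); cv2.imwrite("pics/c1.png",a)
b=cv2.resize(s[200:310,170:340],(680,440),interpolation=cv2.INTER_CUBIC); cv2.imwrite("pics/c2.png",b)
```

```text
(no output)
```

View pics/c1.png

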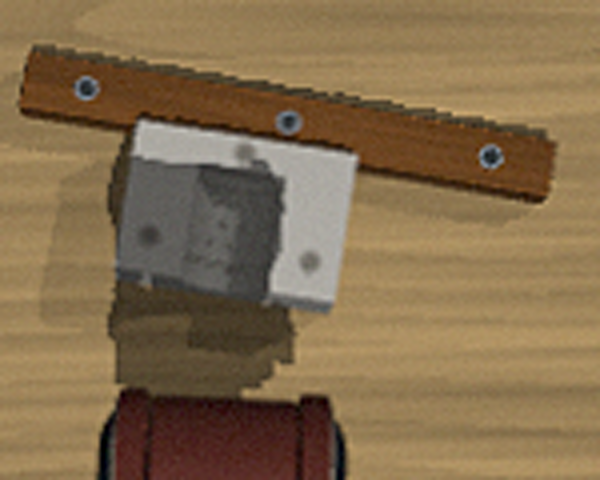

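View pics/c2.png

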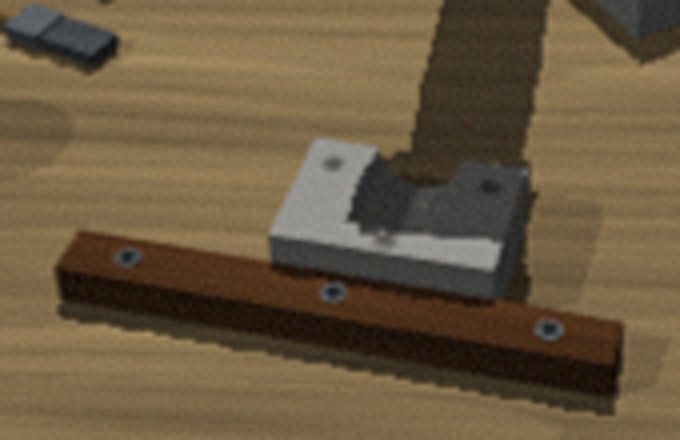

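The top crop shows the mould's back edge running (142,118) to (357,155), slope 0.172. The fence's screw line has slope 0.171, so they are parallel with no gap. The scene crop shows the mould flat with its mouth away from the fence, and the arm is clear.

```bash
python3 -c "
from h import *
print(robot.finish_job())"
```

```text
the job is handed in; nothing more can be done
None
```

I handed the job in with the mould's back face pressed flush along the wooden fence and its mouth facing away, and the arm clear; in the last pictures it lay parallel to the fence with no visible gap, but no verdict came back.

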